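# Tighten the tea canister's wing nut with fingertip strokes

### The arm

A 6-joint arm with a two-finger parallel gripper is mounted at the origin on the work surface. World frame = base frame: x ahead of the robot, y to its left, z up, the work surface at z = 0. Lengths are in mm, angles in rad, forces in N, time in s.
With the tool pointing down it reaches from about 300 to 775 mm from the base axis. Payload 14.6 kg.
Tool frame: the origin (TCP) lies at the very end of the fingers, on their centre line; the grasp point (between the pads) lies 19 mm behind it (bot.hold_point_z is the distance from the TCP to the grasp point, in mm); y points along the fingers, x is the direction in which the jaws open and shut, and the axes are right-handed (so a half turn about y gives the same grasp; the last joint's range is limited). The gripper opens to 85 mm and grips with 20 to 120 N. Pads are 22 mm wide; open, the fingers measure 114 mm over their backs; the gripper's body (76 mm by 85 mm) begins 54 mm behind the grasp point. The pads swing forward as they close: fully open they stand 13 mm farther back than shut.
Start: joints at [-1.221, 0.3, 1.521, -0, 1.321, -0.067], TCP at [222.652, -502.907, 194.381] pointing down, gripper open.
Joint ranges: [-3.03, 3.03], [-0.79, 2.21], [0.23, 2.52], [-1.04, 4.18], [0, 3.07], [-2.55, 2.55]. Speed limits (rad/s): [2.22, 2.22, 2.57, 3.14, 3.14, 3.14].

### API

Orientations are given as a rotation vector (axis times angle).
In Python, from bench import bot gives the robot as it stands. The module is installed in compiled form; this text tells all that it offers.
- The arm moves only by the tool arm_command, never from a script. Its argument "deltas" is one flat list of numbers, 7 for each row, row after row: the shift along the tool's x, y, z in units of 60 mm (1.0 is 60 mm), then the turn, a rotation vector about the tool's x, y, z in units of pi/2 rad (1.0 is pi/2 rad), then the opening, from -1 (shut) to 1 (fully open), so that 0 is half open. A call has 1 to 12 rows; each row shifts and turns the pose as measured when the row begins, along the tool's axes as they then stand; what a row does not reach is not made up. A row lasts 1/8 s, in which the tool goes at most 62.5 mm and 10.7 degrees, less where a joint would pass 70% of its speed; a pose out of reach is approached as far as the arm can. A call with a number of a shift or a turn outside -1 to 1 is refused whole. A call with a gripper value outside its range is refused whole. The fingers move at their own pace and stop on an object; "grip_force" is the grip in N (left out, the last holds). Time passes only in rows, so rows that do not move let the fingers close. It gives the time, the measured TCP pose, the force and the opening at its end, in the units of the state.
- bot.sense(): the state, without advancing time (a new reading comes with each control period).
- bot.grab_frame(name): name is "scene" or "top"; returns a dict with "img" (480x640x3 uint8, red, green, blue), "mtx" (3x3 intrinsics, pixels), "R" (3x3) and "t" (3): a world point X has camera coordinates R X + t. Camera axes: x right, y down, z forward; pixel columns grow to the right and rows downward; lengths in mm; the calibration is good to about 2 mm. A picture is of the moment at which its call begins. There is no depth.
- bot.close_job(): hands the job in, once; it reports no verdict.
The state is a dict: "time_s": time; "joint_positions": joint angles; "qvel": joint speeds; "tau": joint torques, N m; "eef_pos": TCP position; "ee_rot": TCP orientation; "wrist_force": force on the tool from outside, world axes, zero at the start; "ft_torque": the same for the moment, N m; "grip_width": finger opening in mm.
Only numpy, scipy, OpenCV 4.12 (cv2) and the standard library are available. Lean on these libraries where they do the work, as an engineer would, in place of code of your own. Each camera call takes 0.05 s, during which the arm holds its last target.

### The job

The wing nut on the tea canister's lid has come loose. Push its wings round clockwise (seen from above) with the fingertips until it is fully tight: it turns no further and its red-tipped wing points at the yellow snap latch. Never take the nut or a wing between the fingers, leave the cup, saucer, spoon holder and fish opener where they stand, and finish clear of everything.

Things in the scene. Friction and masses are not known exactly. Their poses are not given: they have to be found in the camera images.
- canister: Green tea canister with a dark flat lid, 114 mm across the lid and 115 mm high to the lid's top, in a round black tray 132 mm across that is screwed down: it cannot move. Origin on its vertical axis at the cupboard top; z up; its x axis points from the axis towards the snap latch.
- wing_nut (a joint): Angle of the wing nut on its vertical stud at the centre of the lid: 0 is loosest, grows as the nut is turned clockwise seen from above, and 5.5 rad is fully tight, at a hard stop. There the red-tipped wing points straight at the latch; at any value q the red wing stands 5.5 - q counter-clockwise (from above) of the latch. It starts between 0.3 and 2.3, stays where it is left, and turns with light friction (about 0.035 N m, some 1.5 N at the wings). It does not rise or sink.
- nut_mid (a point): Point on the nut's axis half-way up its wings, 135 mm above the cupboard top. It turns with the nut: x axis towards the red-tipped wing, z up. White nut: two upright flat wings, opposite one another along its x axis, 6 mm thick, each reaching out to 28 mm from the axis, from 12 mm below to 12 mm above this point (8 to 32 mm above the lid); the hub between them is 18 mm in diameter and reaches 5 mm above this point, a thin brass stud 10 mm above it.
- latch_top (a point): Centre of the top of the fixed yellow snap-latch post, an upright plate 8 mm thick (radially) and 24 mm wide that stands on the lid 34 to 42 mm from the nut's axis, its top 155 mm above the cupboard top. The wings pass inside it, but a fingertip beside a wing does not: lift over it or use the other wing.
- cup: Loose orange melamine cup, 80 mm across, 75 mm high, origin under its centre. To be left alone.
- saucer: Loose greenish glass saucer, 136 mm across, 18 mm high, origin under its centre. To be left alone.
- spoon_holder: Loose stainless teaspoon holder, 72 mm across, 138 mm high with its three spoons, origin under its centre. To be left alone.
- fish_opener: Loose blue plastic bottle opener shaped like a fish, lying flat, about 100 mm long, 42 mm wide and 10 mm thick, origin under its body. To be left alone.

How it is judged (in metres and radians):
At the end, for the whole second after the job is handed in: The wing nut is at rest within 0.15 rad of its tight stop (5.5 rad), red-tipped wing pointing at the latch, and the cup, saucer, spoon holder and fish opener are within 20 mm of where they started (value of joint wing_nut above 5.35 rad and velocity of joint wing_nut below 0.05 rad/s and distance of each of cup, saucer, spoon_holder, fish_opener from where it was at the start of the episode below 0.02 m); the robot touches nothing.
It fails at once if the nut or a wing is taken between the fingers (grasp point within 5 mm of the wings' mid-plane, within 26 mm of the axis along the wings, with the fingertips reaching below the wings' tops) (y of the grasp point in the frame of nut_mid between -0.005 and 0.005 m and x of the grasp point in the frame of nut_mid between -0.026 and 0.026 m and z of the grasp point in the frame of nut_mid below 0.028 m).
It fails at once if the cup, saucer, spoon holder or fish opener is lifted or moved by more than 20 mm, or the cup or spoon holder tips (distance of any of cup, saucer, spoon_holder, fish_opener from where it was at the start of the episode above 0.02 m or angle between any of cup, spoon_holder's own z axis and vertical above 0.35 rad).
It also fails if it takes over 67 s, if anything falls off the work surface, if the arm or the gripper's body presses on something with over 40 N, if the wrist force passes 120 N, or if a joint passes its speed limit or range.

## Working session

There is one attempt and no reset: what is moved stays moved. The work goes in short steps, Python scripts to look and compute and a tool call to move; the robot and the scene stay as the last step left them, time stands still between calls to the robot, and variables do not carry over. Pictures are saved under pics/ and viewed, and the job is handed in when it is done.

Besides the shell and the picture viewer there is one more tool, called as a command line: name --argument value ..., lists and objects as JSON in quotes. arm_command: Moves the arm, as the interface text tells. Its arguments: {"type":"object","properties":{"deltas":{"type":"array"},"grip_force":{"type":"number"}},"required":["deltas"]}

```bash
mkdir -p pics; ls; python3 - <<'E'
from bench import bot
import cv2,numpy as np,pickle
print(bot.sense())
for n in("scene","top"):
    f=bot.grab_frame(n); pickle.dump(f,open(f'pics/{n}0.pkl','wb'))
    cv2.imwrite(f'pics/{n}0.png',f['img'][:,:,::-1]); print(n,f['mtx'],f['R'],f['t'])
E
```

```text
pics
{'time_s': 0.0, 'joint_positions': array([-1.22058464e+00,  3.00464822e-01,  1.52162912e+00, -1.61098375e-05,
        1.32068978e+00, -6.66019128e-02]), 'qvel': array([-7.83235377e-05,  9.16116755e-04, -9.72087092e-05, -6.84424763e-04,
        1.20839517e-03,  6.87762401e-04]), 'tau': array([ 3.11574686e-04, -5.43501806e+01, -3.61788404e+01, -4.83607351e-06,
        4.03993719e-03,  1.99564278e-05]), 'eef_pos': array([ 222.55815207, -502.63764654,  193.80446312]), 'ee_rot': array([-1.37731491,  0.89762506, -0.89604324]), 'wrist_force': array([ 1.12796511, -0.16588861,  0.18511456]), 'ft_torque': array([ 0.00044921, -0.01742384, -0.00419373]), 'grip_width': 85.37334564029038}
scene [[510.18676977   0.         312.80771211]
 [  0.         510.18676977 231.24862068]
 [  0.           0.           1.        ]] [[-0.71341096  0.70033491  0.02399621]
 [ 0.35256495  0.3883205  -0.85141362]
 [-0.6055929  -0.59894759 -0.52394564]] [ 393.46633923  -88.36111099 1513.77888735]
top [[443.39435639   0.         319.6572015 ]
 [  0.         443.39435639 244.64726686]
 [  0.           0.           1.        ]] [[ 1.09763583e-01 -9.93957528e-01  6.22668713e-04]
 [-9.70256616e-01 -1.07282216e-01 -2.17008353e-01]
 [ 2.15763888e-01  2.32154659e-02 -9.76169548e-01]] [-41.68150041 554.88289718 936.16719397]
```

View pics/scene0.png

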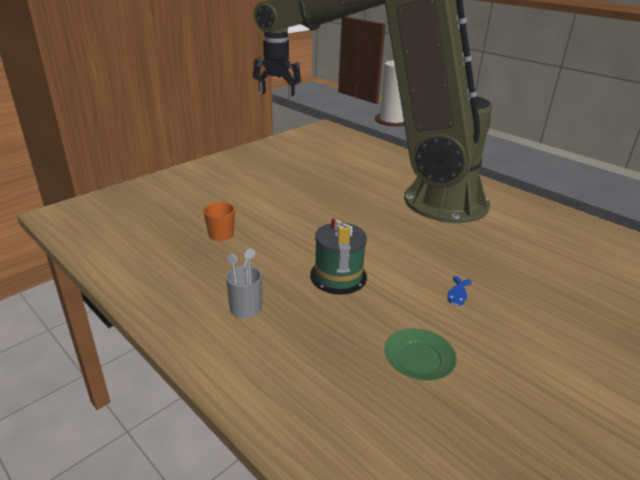

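View pics/top0.png

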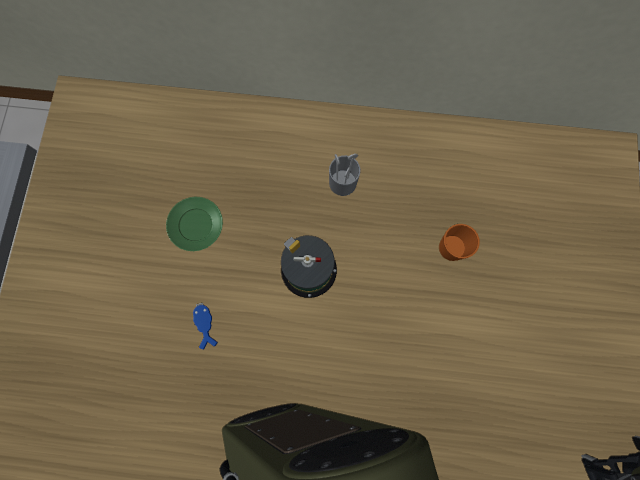

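```bash
python3 - <<'E'
from scipy.spatial.transform import Rotation as R
print(R.from_rotvec([-1.37731491,  0.89762506, -0.89604324]).as_matrix())
E
```

```text
[[ 4.04852323e-01 -4.23307297e-04  9.14381987e-01]
 [-9.14381311e-01  1.11341392e-03  4.04852539e-01]
 [-1.18946267e-03 -9.99999291e-01  6.37039312e-05]]
```

```bash
python3 - <<'E'
import cv2,numpy as np
a=cv2.imread('pics/top0.png')[225:305,270:350]; b=cv2.imread('pics/scene0.png')[205:295,300:380]
cv2.imwrite('pics/topc.png',cv2.resize(a,None,fx=7,fy=7,interpolation=cv2.INTER_CUBIC))
cv2.imwrite('pics/scc.png',cv2.resize(b,None,fx=6,fy=6,interpolation=cv2.INTER_CUBIC))
E
```

```text
(no output)
```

View pics/topc.png

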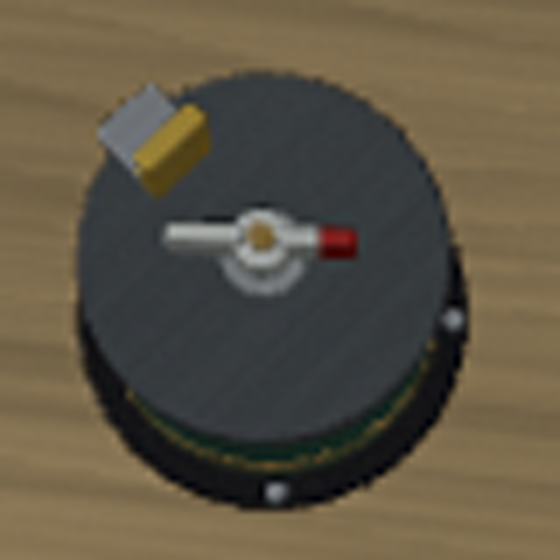

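View pics/scc.png

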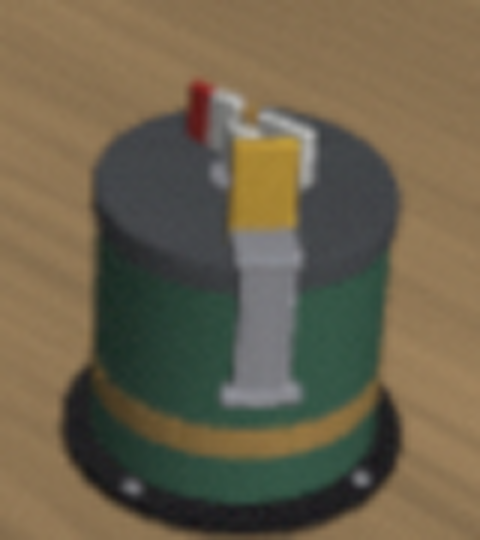

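```bash
cat >h.py <<'E'
import numpy as np,pickle
F={n:pickle.load(open(f'pics/{n}0.pkl','rb')) for n in('scene','top')}
def back(n,u,v,z):
    f=F[n];d=f['R'].T@np.linalg.inv(f['mtx'])@np.array([u,v,1.]);c=-f['R'].T@f['t']
    return c+d*(z-c[2])/d[2]
def proj(n,X):
    f=F[n];p=f['mtx']@(f['R']@np.asarray(X,float)+f['t']);return p[:2]/p[2]
E
python3 - <<'E'
from h import *
def T(x,y,z): return back('top',270+(x+.5)/7-.5,225+(y+.5)/7-.5,z)
def S(x,y,z): return back('scene',300+(x+.5)/6-.5,205+(y+.5)/6-.5,z)
lc=T(263.5,256,115);st=T(262,236,145);print('lid',lc,'stud',st)
w=T(163,233,147);r=T(357,240,147);print('tips',w,r,np.linalg.norm(w-r),(w+r)/2)
lt=T(172,138,155);print('latch',lt,np.linalg.norm((lt-lc)[:2]))
print('scene lid',S(247,190,115),'stud',S(250,112,145), 'latch',S(266,138,155))
c=lc[:2]
a=np.arctan2(*(r-w)[1::-1]);b=np.arctan2(*(lt[:2]-c)[::-1]);print(a,b,'q=',5.5-((a-b)%(2*np.pi)))
for n,p in dict(cup=(459,255),sau=(194,224),spoon=(343,185),fish=(203,322)).items():print(n,back('top',*p,0))
E
```

```text
lid [505.89505914  40.37360094 115.        ] stud [506.34863969  40.05815715 145.        ]
tips [503.69407709  68.68893417 147.        ] [507.83658457  12.36580379 147.        ] 56.475263472872484 [505.76533083  40.52736898 147.        ]
latch [530.36579105  68.88645563 155.        ] 37.57392184073828
scene lid [511.92195825  43.12060378 115.        ] stud [508.4179721  39.1923165 145.       ] latch [530.14705049  66.23033002 155.        ]
-1.4973795611664313 0.861540764447367 q= 1.5757350184342123
cup [ 580.92295892 -311.12136609    0.        ]
sau [586.98996268 328.09060407   0.        ]
spoon [725.50581507 -19.66839826   0.        ]
fish [358.93024234 267.64952424   0.        ]
```

```bash
cat >>h.py <<'E'
from scipy.spatial.transform import Rotation as Ro
C=np.array([506.,40.])
def Rt(az):
    z=np.array([np.cos(az),np.sin(az),0]);y=np.array([0,0,-1.]);return np.column_stack([np.cross(y,z),y,z])
def rows(goals,grip=-1,dmax=40,amax=8,nd=2):
    """goals: list of (x,y,z,az_deg); plan rows from the present pose"""
    from bench import bot
    s=bot.sense();p=s['eef_pos'];R=Ro.from_rotvec(s['ee_rot']);out=[]
    for g in goals:
        G=np.array(g[:3],float);RG=Ro.from_matrix(Rt(np.radians(g[3])))
        dr=(R.inv()*RG).as_rotvec();n=int(max(1,np.ceil(np.linalg.norm(G-p)/dmax),np.ceil(np.degrees(np.linalg.norm(dr))/amax)))
        for i in range(n):
            q=p+(G-p)/(n-i);dr=(R.inv()*RG).as_rotvec()/(n-i)
            r=np.round(np.r_[R.inv().apply(q-p)/60,dr/(np.pi/2)],nd)
            out.append(list(r)+[grip]);p=p+R.apply(r[:3]*60);R=R*Ro.from_rotvec(r[3:]*np.pi/2)
    print(len(out));
    for i in range(0,len(out),12):print('[',', '.join('%g'%(v+0) for r in out[i:i+12] for v in r),']')
def pose(phi,r,d,az,z=128):
    """phi deg: wing direction; r along it, d on its CCW side"""
    a=np.radians(phi);e=np.array([np.cos(a),np.sin(a)]);n=np.array([-e[1],e[0]]);x=C+r*e+d*n
    return (x[0],x[1],z,az)
def st():
    from bench import bot
    s=bot.sense();R=Ro.from_rotvec(s['ee_rot']).as_matrix()
    print('t',s['time_s'],'p',s['eef_pos'].round(1),'az',np.degrees(np.arctan2(R[1,2],R[0,2])).round(1),'down',R[:,1].round(3),'F',s['wrist_force'].round(1),'w',round(s['grip_width'],1),'q',s['joint_positions'].round(2))
E
python3 - <<'E'
from h import *
g=pose(-86,20,32,94,z=220);print(g)
rows([(260,-430,220,30),g],dmax=45)
E
```

```text
(np.float64(539.3171790831968), np.float64(22.28092615461552), 220, 94)
14
[ -0.43, -0.22, 0.53, 0, -0.03, 0, -1, -0.4, -0.21, 0.55, 0, -0.04, 0, -1, -0.35, 0, 0.65, 0, -0.06, 0, -1, -0.28, 0, 0.68, 0, -0.06, 0, -1, -0.22, 0, 0.71, 0, -0.06, 0, -1, -0.15, 0, 0.72, 0, -0.06, 0, -1, -0.08, 0, 0.73, 0, -0.06, 0, -1, -0.02, 0, 0.74, 0, -0.06, 0, -1, 0.05, 0, 0.74, 0, -0.06, 0, -1, 0.12, 0, 0.73, 0, -0.06, 0, -1, 0.19, 0, 0.71, 0, -0.06, 0, -1, 0.26, 0, 0.69, 0, -0.06, 0, -1 ]
[ 0.33, 0, 0.66, 0, -0.05, 0, -1, 0.37, 0, 0.64, 0, -0.06, 0, -1 ]
```

arm_command --deltas '[-0.43,-0.22,0.53,0,-0.03,0,-1,-0.4,-0.21,0.55,0,-0.04,0,-1,-0.35,0,0.65,0,-0.06,0,-1,-0.28,0,0.68,0,-0.06,0,-1,-0.22,0,0.71,0,-0.06,0,-1,-0.15,0,0.72,0,-0.06,0,-1,-0.08,0,0.73,0,-0.06,0,-1,-0.02,0,0.74,0,-0.06,0,-1,0.05,0,0.74,0,-0.06,0,-1,0.12,0,0.73,0,-0.06,0,-1]' --grip_force 40

```text
time_s: 1.35
eef_pos: [446.2, -114.8, 218.8]
ee_rot: [-1.556, 0.212, -0.207]
wrist_force: [0.4, 0.5, -0.4]
grip_width: -0.0
```

```bash
python3 - <<'E'
from h import *
st(); rows([pose(-86,20,32,94,z=220)],dmax=45)
E
```

```text
t 1.35 p [ 446.2 -114.8  218.8] az 74.7 down [-0.003  0.005 -1.   ] F [ 0.4  0.5 -0.4] w -0.0 q [-0.33  0.08  1.72  0.    1.34 -0.07]
4
[ 0.22, 0, 0.65, 0, -0.05, 0, -1, 0.28, 0, 0.63, 0, -0.05, 0, -1, 0.32, -0.01, 0.61, 0, -0.06, 0, -1, 0.38, 0, 0.58, 0, -0.05, 0, -1 ]
```

Tracking is good. Finishing the approach above, then checking.

arm_command --deltas '[0.22,0,0.65,0,-0.05,0,-1,0.28,0,0.63,0,-0.05,0,-1,0.32,-0.01,0.61,0,-0.06,0,-1,0.38,0,0.58,0,-0.05,0,-1,0,0,0,0,0,0,-1]'

```text
time_s: 1.98
eef_pos: [541.2, 30.0, 218.2]
ee_rot: [-1.565, -0.057, 0.066]
wrist_force: [-0.7, 0.6, 0.2]
grip_width: -0.1
```

```bash
python3 - <<'E'
from h import *
st(); rows([pose(-86,20,32,94,z=128)],dmax=30)
E
cat > snap.py <<'E'
import sys,cv2,pickle
from bench import bot
n=sys.argv[1]
a=bot.grab_frame('top');b=bot.grab_frame('scene')
cv2.imwrite(f'pics/{n}_raw_top.png',a['img'][:,:,::-1])
A=cv2.resize(a['img'][215:305,265:355],(540,540),interpolation=cv2.INTER_CUBIC)[:,:400]
A=cv2.resize(a['img'][220:300,270:350],(400,400),interpolation=cv2.INTER_CUBIC)
B=cv2.resize(b['img'][190:270,300:380],(400,400),interpolation=cv2.INTER_CUBIC)
cv2.imwrite(f'pics/{n}.png',cv2.hconcat([A,B])[:,:,::-1])
E
python3 snap.py a1
```

```text
t 1.975 p [541.2  30.  218.2] az 94.5 down [-0.006  0.005 -1.   ] F [-0.7  0.6  0.2] w -0.1 q [-0.01  0.27  1.51  0.01  1.37 -0.09]
4
[ -0.01, 0.38, -0.03, 0, 0, 0, -1, -0.01, 0.37, -0.03, 0, 0, 0, -1, -0.01, 0.38, -0.04, 0, 0, 0, -1, 0, 0.37, -0.03, 0, 0.01, 0, -1 ]
```

View pics/a1.png

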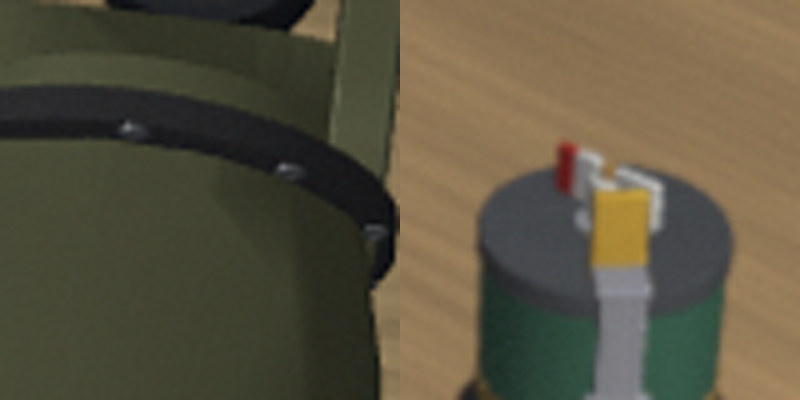

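arm_command --deltas '[-0.01,0.38,-0.03,0,0,0,-1,-0.01,0.37,-0.03,0,0,0,-1,-0.01,0.38,-0.04,0,0,0,-1,0,0.3,-0.03,0,0,0,-1,0,0,0,0,0,0,-1]'

```text
time_s: 2.7
eef_pos: [536.6, 15.3, 131.2]
ee_rot: [-1.566, -0.048, 0.055]
wrist_force: [0.5, 0.4, 0.6]
grip_width: -0.1
```

```bash
python3 - <<'E'
from h import *
st()
E
python3 snap.py a2
```

```text
t 2.7 p [536.6  15.3 131.2] az 93.8 down [-0.005  0.004 -1.   ] F [0.5 0.4 0.6] w -0.1 q [-0.04  0.33  1.63  0.    1.18 -0.11]
```

View pics/a2.png

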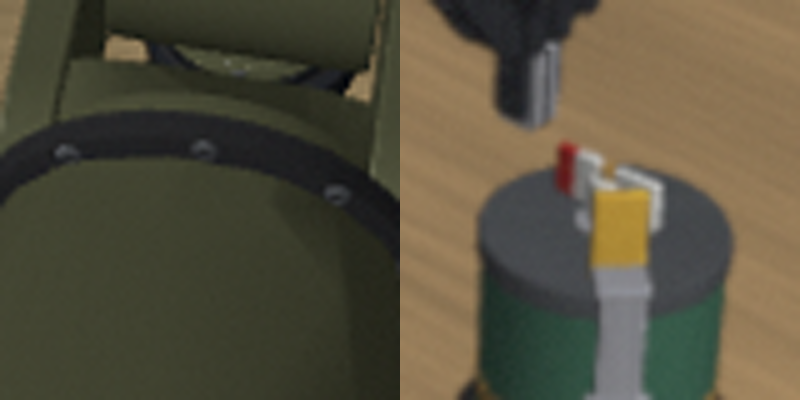

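```bash
python3 - <<'E'
from h import *
for X in [(536.6,15.3,131.2),(536.6,15.3,150),(536.6,15.3,170),(506,40,145),(530,68,155)]:
  print(X,(proj('scene',X)-[300,190])*5+[400,0])
E
```

```text
(536.6, 15.3, 131.2) [520.32759325 194.90209313]
(536.6, 15.3, 150) [521.87633122 157.71669601]
(536.6, 15.3, 170) [523.55463689 117.42036181]
(506, 40, 145) [611.40059757 165.04416801]
(530, 68, 155) [622.92654248 189.41353079]
```

```bash
python3 - <<'E'
from h import *
st()
from bench import bot
import cv2
f=bot.grab_frame('scene');print(np.abs(f['t']-F['scene']['t']).max())
im=cv2.resize(f['img'][100:280,240:440],(800,720),interpolation=cv2.INTER_CUBIC)[:600]
cv2.imwrite('pics/b1.png',im[:,:,::-1]);st()
E
```

```text
t 2.8 p [537.6  15.6 132.8] az 93.8 down [-0.002  0.004 -1.   ] F [ 0.1 -0.2  0.7] w 0.1 q [-0.04  0.33  1.63  0.    1.18 -0.11]
0.0
t 2.85 p [537.8  15.9 133. ] az 93.8 down [-0.001  0.004 -1.   ] F [-0.4  0.1  0.4] w -0.0 q [-0.04  0.33  1.63  0.    1.18 -0.11]
```

View pics/b1.png

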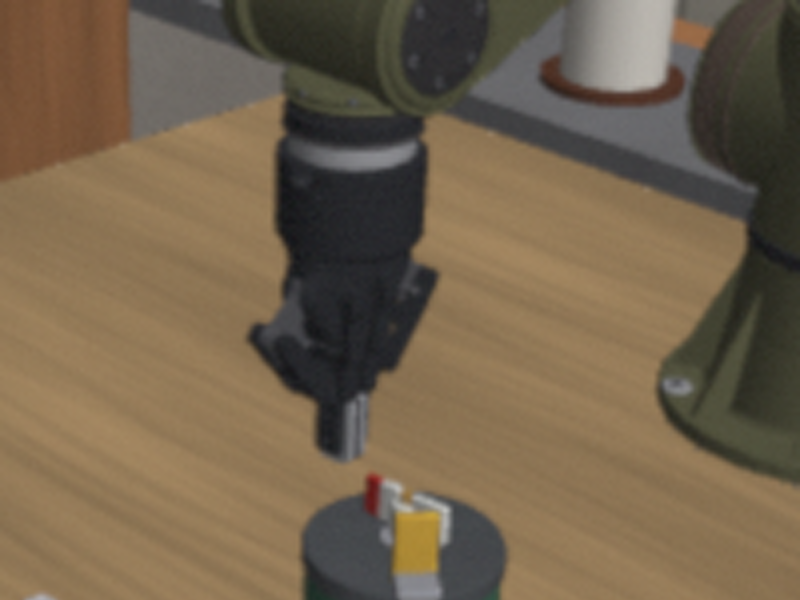

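```bash
python3 - <<'E'
from h import *
print('start tcp',proj('scene',(222.6,-502.6,193.8)),proj('scene',(222.6,-502.6,207)),proj('top',(222.6,-502.6,207)))
R=Rt(np.radians(24))
for s in(1,-1):print('tips',proj('scene',np.array([222.6,-502.6,207])+s*R[:,0]*50))
print('base',proj('scene',(0,0,0)),proj('top',(0,0,0)))
def ray(n,u,v):
    f=F[n];return -f['R'].T@f['t'],f['R'].T@np.linalg.inv(f['mtx'])@np.array([u,v,1.])
def tri(a,b):
    c1,d1=ray('top',*a);c2,d2=ray('scene',*b);A=np.column_stack([d1,-d2]);s=np.linalg.lstsq(A,c2-c1,rcond=None)[0]
    return c1+s[0]*d1,c2+s[1]*d2
T=lambda x,y:(270+(x+.5)/7-.5,225+(y+.5)/7-.5)
S=lambda x,y:(300+(x+.5)/6-.5,205+(y+.5)/6-.5)
print('stud',tri(T(262,236),S(252,108)))
print('red',tri(T(350,241),S(202,85)))
print('latch',tri(T(172,138),S(266,138)))
import cv2
im=cv2.imread('pics/scene0.png')[50:110,230:320];cv2.imwrite('pics/g0.png',cv2.resize(im,None,fx=7,fy=7,interpolation=cv2.INTER_CUBIC))
E
```

```text
start tcp [276.38863551 111.64081471] [276.33119171 107.46592979] [597.29987784 444.86279544]
tips [261.72507974 105.24145196]
tips [291.21961775 109.73340342]
base [445.41711914 201.4683997 ] [299.91570428 507.45496472]
stud (array([506.18170048,  40.01405448, 145.89765097]), array([507.08653356,  38.87144157, 146.00978791]))
red (array([507.64154974,  14.39139222, 145.27936743]), array([507.59931858,  14.44409045, 145.27251817]))
latch (array([530.18315926,  68.81652766, 155.84786316]), array([531.38510639,  67.29246512, 155.98106762]))
```

View pics/g0.png

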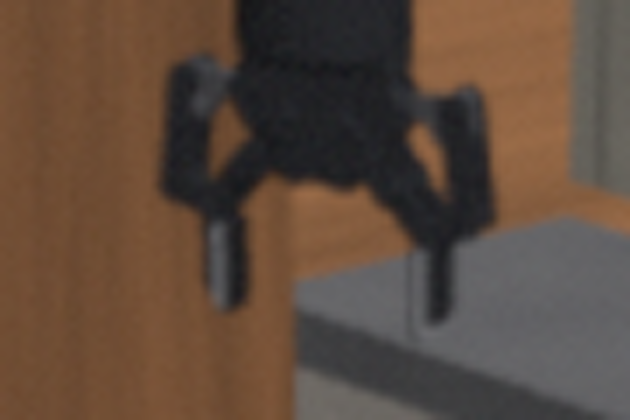

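```bash
python3 - <<'E'
from h import *
import cv2
im=cv2.imread('pics/top0.png')[420:480,560:640];cv2.imwrite('pics/g1.png',cv2.resize(im,None,fx=8,fy=8,interpolation=cv2.INTER_CUBIC))
R=Rt(np.radians(24))
for z in (194,207,235):
 for s in(1,-1):print(z,s,(proj('top',np.array([222.6,-502.6,z])+s*R[:,0]*50)-[560,420])*8)
E
```

```text
194 1 [467.96121858 112.11168568]
194 -1 [ 55.02610641 259.96799805]
207 1 [507.20608556 124.02438019]
207 -1 [ 87.78050793 274.42993147]
235 1 [596.2656232  151.05821026]
235 -1 [162.1450676  307.26384877]
```

View pics/g1.png

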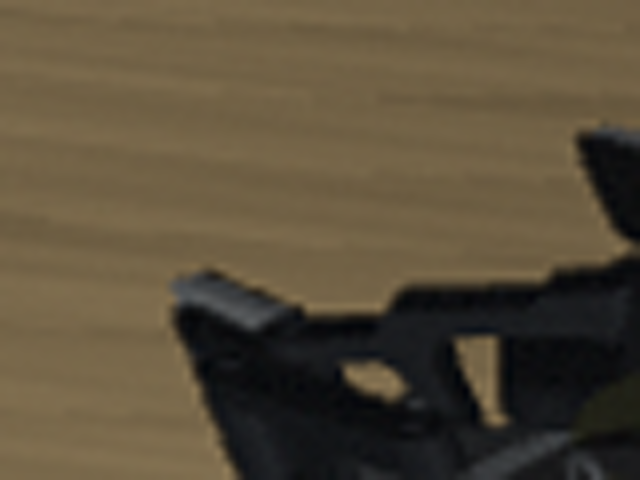

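The shut fingertips show at pixel (326,214), about 35 mm higher than the reported TCP should be. The start pictures from both cameras show the same offset. I'll go down slowly, watching the force, to find out which is right.

arm_command --deltas '[0,0.1,0,0,0,0,-1,0,0.1,0,0,0,0,-1,0,0.05,0,0,0,0,-1,0,0,0,0,0,0,-1]'

```text
time_s: 3.35
eef_pos: [538.2, 15.9, 118.3]
ee_rot: [-1.566, -0.053, 0.052]
wrist_force: [-0.1, 0.5, 0.8]
grip_width: -0.1
```

```bash
python3 - <<'E'
from h import *
st()
E
cat > snap.py <<'E'
import sys,cv2
from bench import bot
f=bot.grab_frame('scene')
cv2.imwrite(f'pics/{sys.argv[1]}.png',cv2.resize(f['img'][185:275,290:390],(800,720),interpolation=cv2.INTER_CUBIC)[:600,:,::-1])
E
python3 snap.py b2
```

```text
t 3.35 p [538.2  15.9 118.3] az 93.8 down [ 0.001  0.004 -1.   ] F [-0.1  0.5  0.8] w -0.1 q [-0.04  0.35  1.64  0.    1.15 -0.11]
```

View pics/b2.png

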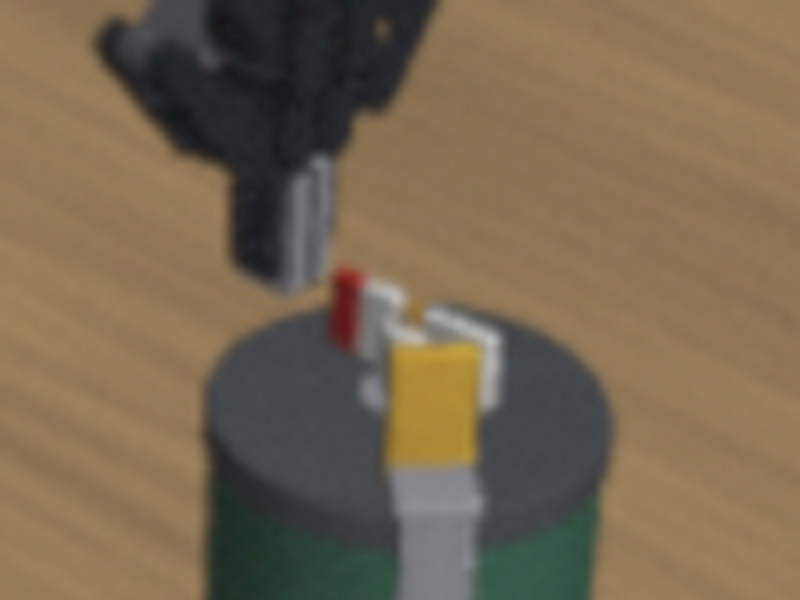

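arm_command --deltas '[0,0.08,0,0,0,0,-1,0,0.08,0,0,0,0,-1,0,0.08,0,0,0,0,-1,0,0,0,0,0,0,-1]'

```text
time_s: 3.9
eef_pos: [538.3, 16.0, 103.0]
ee_rot: [-1.566, -0.053, 0.051]
wrist_force: [-0.4, -0.4, -0.1]
grip_width: -0.1
```

```bash
python3 - <<'E'
from h import *
st()
E
python3 snap.py b3
```

```text
t 3.9 p [538.3  16.  103. ] az 93.8 down [ 0.001  0.004 -1.   ] F [-0.4 -0.4 -0.1] w -0.1 q [-0.04  0.37  1.66  0.    1.12 -0.11]
```

View pics/b3.png

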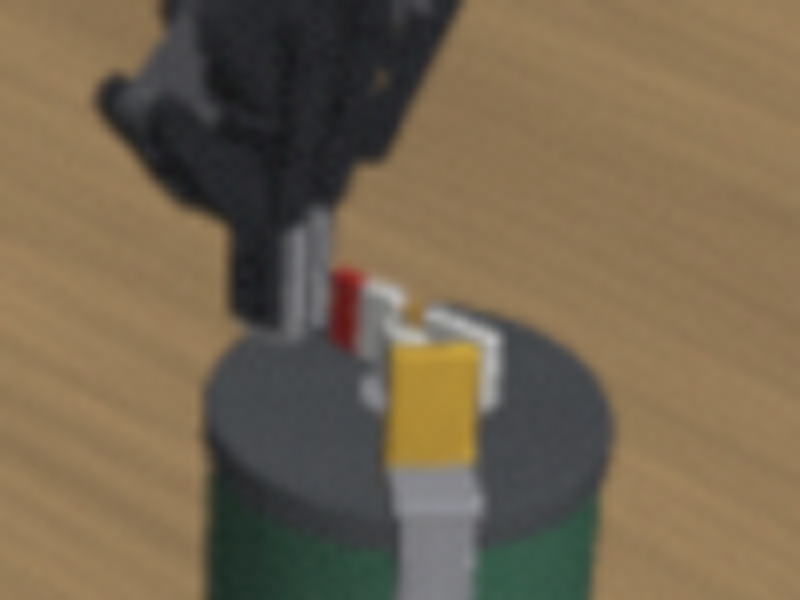

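```bash
python3 - <<'E'
from h import *
for z in (103,130,139,145):
  for dx,dz in((0,0),(0,11),(15,11),(-15,11)):
    p=np.array([538,16,z])+dx*np.array([1,0,0])+dz*np.array([0,1,0]);print(z,dx,dz,((proj('scene',p)-[290,185])*8).round())
E
```

```text
103 0 0 [267. 442.]
103 0 11 [296. 458.]
103 15 11 [257. 478.]
103 -15 11 [334. 438.]
130 0 0 [271. 358.]
130 0 11 [300. 374.]
130 15 11 [261. 394.]
130 -15 11 [338. 355.]
139 0 0 [272. 330.]
139 0 11 [301. 346.]
139 15 11 [262. 365.]
139 -15 11 [339. 326.]
145 0 0 [273. 311.]
145 0 11 [302. 327.]
145 15 11 [263. 346.]
145 -15 11 [340. 307.]
```

```bash
cat >>h.py <<'E'
def arcA(f0,f1,step,z=90,r=20,extra=0):
    n=int(round(abs(f1-f0)/step));g=[]
    for f in np.linspace(f0,f1,n+1)[1:]:
        lag=(-86-f)/174; az=94-(94+42)*lag; al=np.radians(az-(f+180))
        d=3+9*np.cos(al)+11*np.sin(al)-extra
        g.append(pose(f,r,d,az,z))
    return g
E
python3 - <<'E'
from h import *
rows([pose(-86,20,24,94,90),pose(-86,20,14,94,90)]+arcA(-86,-128,7),dmax=10)
E
```

```text
10
[ -0.06, 0.11, 0.05, 0, 0, 0, -1, -0.05, 0.11, 0.05, 0, 0, 0, -1, -0.08, 0, 0, 0, 0, 0, -1, -0.09, 0, 0, 0, 0, 0, -1, -0.07, 0, -0.02, 0, 0.06, 0, -1, -0.04, 0, -0.02, 0, 0.06, 0, -1, -0.04, 0, -0.02, 0, 0.06, 0, -1, -0.03, 0, -0.02, 0, 0.06, 0, -1, -0.04, 0, -0.03, 0, 0.06, 0, -1, -0.05, 0, -0.02, 0, 0.06, 0, -1 ]
```

arm_command --deltas '[-0.06,0.11,0.05,0,0,0,-1,-0.05,0.11,0.05,0,0,0,-1,-0.08,0,0,0,0,0,-1,-0.09,0,0,0,0,0,-1,-0.07,0,-0.02,0,0.06,0,-1,-0.04,0,-0.02,0,0.06,0,-1]'

```text
time_s: 4.7
eef_pos: [514.5, 18.0, 89.9]
ee_rot: [-1.565, 0.095, -0.104]
wrist_force: [2.0, -0.5, -1.5]
grip_width: 0.1
```

```bash
python3 - <<'E'
from h import *
st()
E
python3 snap.py b4
```

```text
t 4.7 p [514.5  18.   89.9] az 82.7 down [ 0.006  0.003 -1.   ] F [ 2.  -0.5 -1.5] w 0.1 q [-0.04  0.33  1.74  0.    1.07  0.09]
```

View pics/b4.png

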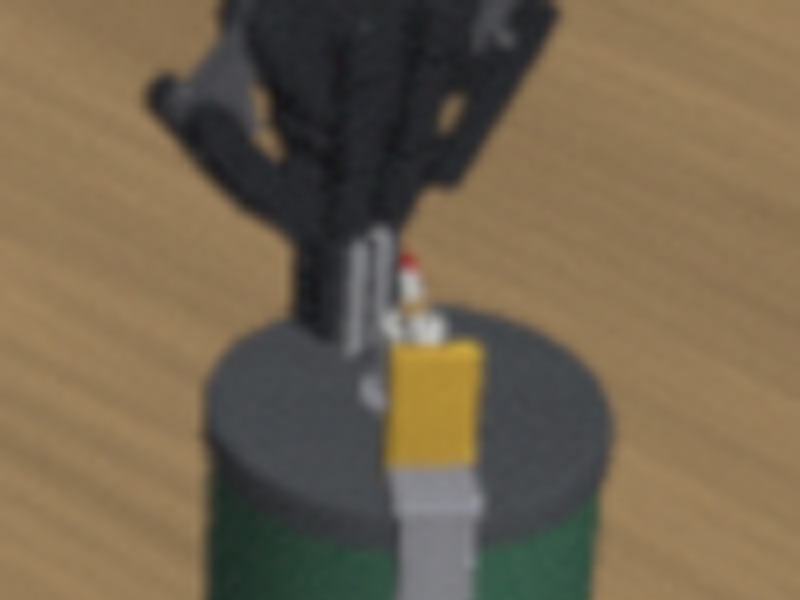

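```bash
python3 - <<'E'
from h import *
for f in range(-90,-160,-10):
  a=np.radians(f);print(f,[((proj('scene',[506+r*np.cos(a),40+r*np.sin(a),147])-[290,185])*8).round() for r in (28,20,10)])
E
```

```text
-90 [array([344., 259.]), array([365., 270.]), array([392., 284.])]
-100 [array([357., 254.]), array([374., 266.]), array([396., 282.])]
-110 [array([372., 250.]), array([385., 263.]), array([402., 280.])]
-120 [array([389., 247.]), array([397., 262.]), array([408., 279.])]
-130 [array([406., 246.]), array([409., 261.]), array([414., 279.])]
-140 [array([423., 247.]), array([422., 261.]), array([420., 279.])]
-150 [array([441., 249.]), array([435., 262.]), array([427., 280.])]
```

```bash
cat >>h.py <<'E'
def arc(f0,f1,n,az0,az1,off=0,r0=20,r1=20,z=90,h=14):
    """wing f (pushed one) from f0 to f1; off=180 if tool z points inward"""
    g=[]
    for i in range(1,n+1):
        s=i/n;f=f0+(f1-f0)*s;az=az0+(az1-az0)*s;al=np.radians(az-f-off)
        g.append(pose(f,r0+(r1-r0)*s,3+h*np.cos(al)+11*abs(np.sin(al)),az,z))
    return g
E
python3 - <<'E'
from h import *
rows(arc(-126,-196,10,82.7,14,180,13,20),dmax=20,amax=9)
E
```

```text
10
[ -0.04, 0, -0.04, 0, 0.07, 0, -1, -0.05, 0, -0.03, 0, 0.08, 0, -1, -0.06, 0, -0.03, 0, 0.08, 0, -1, -0.05, 0, -0.03, 0, 0.07, 0, -1, -0.06, 0, -0.02, 0, 0.08, 0, -1, -0.06, 0, -0.03, 0, 0.08, 0, -1, -0.05, 0, -0.02, 0, 0.07, 0, -1, -0.06, 0, -0.03, 0, 0.08, 0, -1, -0.07, 0, -0.02, 0, 0.07, 0, -1, -0.06, 0, -0.03, 0, 0.08, 0, -1 ]
```

arm_command --deltas '[-0.04,0,-0.04,0,0.07,0,-1,-0.05,0,-0.03,0,0.08,0,-1,-0.06,0,-0.03,0,0.08,0,-1,-0.05,0,-0.03,0,0.07,0,-1,-0.06,0,-0.02,0,0.08,0,-1]'

```text
time_s: 5.38
eef_pos: [497.0, 14.9, 91.2]
ee_rot: [-1.486, 0.572, -0.584]
wrist_force: [1.3, -1.4, -0.4]
grip_width: -0.1
```

```bash
python3 - <<'E'
from h import *
st()
E
python3 snap.py b5
```

```text
t 5.375 p [497.   14.9  91.2] az 47.6 down [ 0.009  0.003 -1.   ] F [ 1.3 -1.4 -0.4] w -0.1 q [-0.05  0.29  1.79  0.    1.05  0.69]
```

View pics/b5.png

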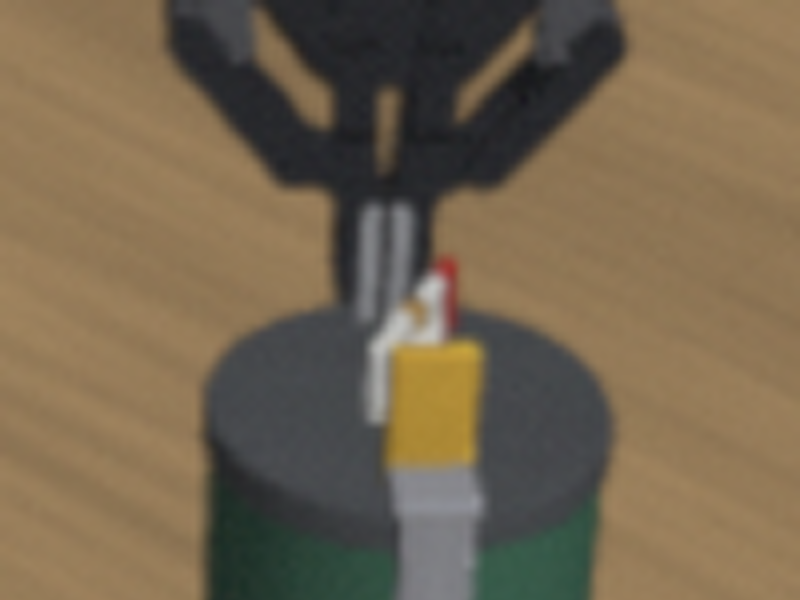

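```bash
python3 - <<'E'
from h import *
rows(arc(-152,-236,12,47.6,-36,180,20,20,h=12.5),dmax=20,amax=10)
E
```

```text
12
[ -0.04, 0.02, -0.02, -0.01, 0.07, 0, -1, -0.05, 0, -0.02, 0, 0.08, 0, -1, -0.05, 0, -0.02, 0, 0.08, 0, -1, -0.05, 0, -0.02, 0, 0.08, 0, -1, -0.06, 0, -0.02, 0, 0.07, 0, -1, -0.05, 0, -0.02, 0, 0.08, 0, -1, -0.05, 0, -0.02, 0, 0.08, 0.01, -1, -0.05, 0, -0.02, 0, 0.08, 0, -1, -0.06, 0, -0.01, 0, 0.07, 0, -1, -0.05, 0, -0.02, 0, 0.08, 0, -1, -0.05, 0, -0.02, 0, 0.08, 0, -1, -0.05, 0, -0.02, 0, 0.08, 0, -1 ]
```

arm_command --deltas '[-0.04,0.02,-0.02,-0.01,0.07,0,-1,-0.05,0,-0.02,0,0.08,0,-1,-0.05,0,-0.02,0,0.08,0,-1,-0.05,0,-0.02,0,0.08,0,-1,-0.06,0,-0.02,0,0.07,0,-1,-0.05,0,-0.02,0,0.08,0,-1]'

```text
time_s: 6.18
eef_pos: [481.4, 26.3, 91.1]
ee_rot: [-1.263, 1.132, -1.141]
wrist_force: [0.4, -2.5, -0.3]
grip_width: -0.2
```

```bash
python3 - <<'E'
from h import *
st()
for f in range(-150,-270,-10):
  a=np.radians(f);print(f,[((proj('scene',[506+r*np.cos(a),40+r*np.sin(a),147])-[290,185])*8+[8,10]).round() for r in (28,-28)])
E
python3 snap.py b6
```

```text
t 6.175 p [481.4  26.3  91.1] az 5.7 down [-0.001 -0.01  -1.   ] F [ 0.4 -2.5 -0.3] w -0.2 q [-0.02  0.27  1.82 -0.01  1.05  1.46]
-150 [array([449., 259.]), array([403., 359.])]
-160 [array([466., 262.]), array([386., 355.])]
-170 [array([481., 267.]), array([370., 350.])]
-180 [array([496., 273.]), array([355., 344.])]
-190 [array([508., 280.]), array([343., 336.])]
-200 [array([518., 288.]), array([334., 328.])]
-210 [array([525., 297.]), array([327., 319.])]
-220 [array([529., 306.]), array([324., 310.])]
-230 [array([530., 315.]), array([324., 301.])]
-240 [array([528., 324.]), array([326., 292.])]
-250 [array([523., 333.]), array([332., 283.])]
-260 [array([515., 340.]), array([341., 276.])]
```

View pics/b6.png

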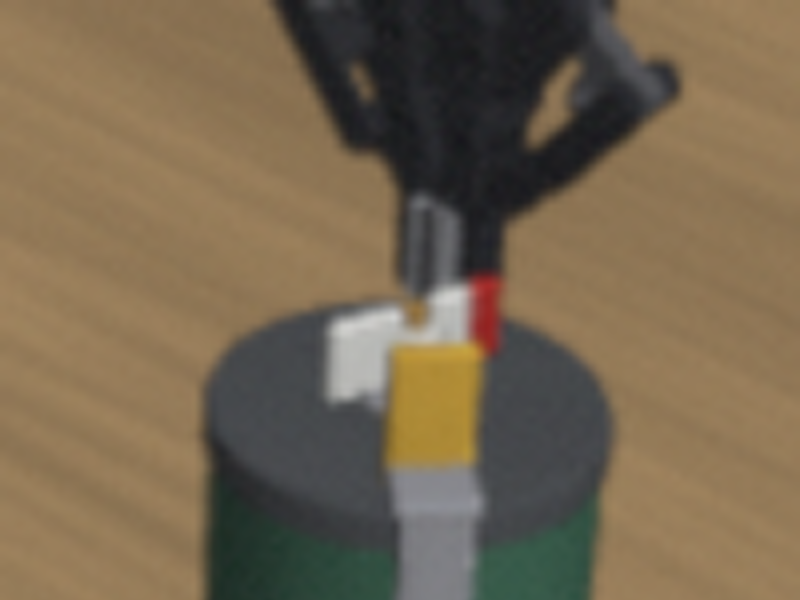

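```bash
python3 - <<'E'
from h import *
rows(arc(-193,-250,9,5.7,-42,180,20,20,h=12.5),dmax=20,amax=10)
E
```

```text
9
[ -0.05, 0.02, 0, 0, 0.06, 0.01, -1, -0.04, 0, -0.02, 0, 0.05, 0, -1, -0.05, 0, -0.01, 0, 0.06, 0, -1, -0.04, 0, -0.02, 0, 0.06, 0, -1, -0.05, 0, -0.02, 0, 0.06, 0, -1, -0.05, 0, -0.01, 0, 0.06, 0, -1, -0.05, 0, -0.02, 0, 0.06, 0, -1, -0.04, 0, -0.01, 0, 0.06, 0, -1, -0.05, 0, -0.01, 0, 0.06, 0, -1 ]
```

arm_command --deltas '[-0.05,0.02,0,0,0.06,0.01,-1,-0.04,0,-0.02,0,0.05,0,-1,-0.05,0,-0.01,0,0.06,0,-1,-0.04,0,-0.02,0,0.06,0,-1,-0.05,0,-0.02,0,0.06,0,-1,-0.05,0,-0.01,0,0.06,0,-1,-0.05,0,-0.02,0,0.06,0,-1]'

```text
time_s: 7.1
eef_pos: [477.7, 46.3, 90.4]
ee_rot: [-0.908, 1.598, -1.586]
wrist_force: [-0.3, -1.4, 0.4]
grip_width: 0.1
```

```bash
python3 - <<'E'
from h import *
st()
E
python3 snap.py b7
```

```text
t 7.1 p [477.7  46.3  90.4] az -30.7 down [-0.004  0.005 -1.   ] F [-0.3 -1.4  0.4] w 0.1 q [0.02 0.27 1.82 0.01 1.05 2.12]
```

View pics/b7.png

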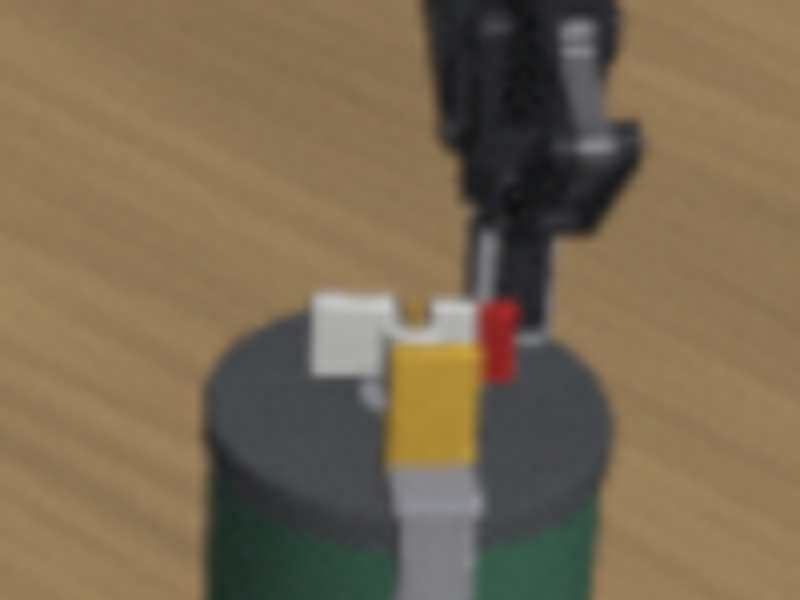

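```bash
python3 - <<'E'
from h import *
rows(arc(-220,-262,9,-30.7,-46,180,20,20,h=12.5),dmax=20,amax=10)
E
```

```text
9
[ 0.06, 0.01, 0.07, 0, 0.02, 0, -1, -0.03, 0, -0.02, 0, 0.02, 0, -1, -0.03, 0, -0.02, 0, 0.01, 0, -1, -0.03, 0, -0.01, 0, 0.02, 0, -1, -0.03, 0, -0.02, 0, 0.02, 0, -1, -0.03, 0, -0.01, 0, 0.02, 0, -1, -0.03, 0, -0.01, 0, 0.02, 0, -1, -0.04, 0, -0.01, 0, 0.02, 0, -1, -0.03, 0, -0.01, 0, 0.02, 0, -1 ]
```

```bash
python3 - <<'E'
from h import *
rows(arc(-227,-264,8,-30.7,-46,180,24,20,h=12.5),dmax=20,amax=10)
E
```

```text
8
[ 0, 0.01, -0.01, 0, 0.02, 0, -1, -0.03, 0, -0.01, 0, 0.02, 0, -1, -0.03, 0, -0.01, 0, 0.02, 0, -1, -0.03, 0, 0, 0, 0.02, 0, -1, -0.03, 0, 0, 0, 0.02, 0, -1, -0.04, 0, 0, 0, 0.02, 0, -1, -0.03, 0, 0, 0, 0.03, 0, -1, -0.03, 0, 0, 0, 0.02, 0, -1 ]
```

arm_command --deltas '[-0.03,0,0.01,0,0.02,0,-1,-0.03,0,0,0,0.02,0,-1,-0.04,0,0,0,0.02,0,-1,-0.04,0,0,0,0.02,0,-1,-0.04,0,0,0,0.02,0,-1,-0.04,0,0,0,0.02,0,-1,-0.04,0,0,0,0.02,0,-1,-0.03,0,0,0,0.02,0,-1]'

```text
time_s: 8.15
eef_pos: [489.1, 60.7, 90.3]
ee_rot: [-0.723, 1.776, -1.762]
wrist_force: [-1.8, -1.4, 0.0]
grip_width: 0.1
```

```bash
python3 - <<'E'
from h import *
st()
E
python3 snap.py b8
```

```text
t 8.15 p [489.1  60.7  90.3] az -45.7 down [-0.006  0.005 -1.   ] F [-1.8 -1.4  0. ] w 0.1 q [0.05 0.29 1.79 0.01 1.06 2.41]
```

View pics/b8.png

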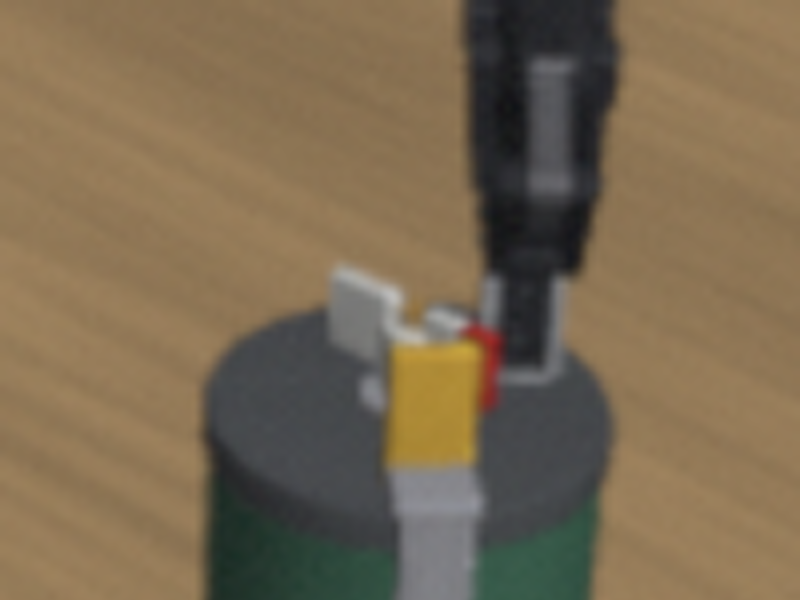

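```bash
python3 - <<'E'
from h import *
p=(478,60,92,-45.7)
rows([p,(478,60,168,-45.7),pose(-88,20,32,92,168)],dmax=35,amax=9.5)
E
```

```text
19
[ 0.14, -0.03, -0.12, 0, 0, 0, -1, 0, -0.42, 0, 0, 0, 0, -1, 0, -0.42, -0.01, 0, 0, 0, -1, 0, -0.42, 0, 0, 0, 0, -1, -0.02, 0, 0.08, 0, -0.1, 0, -1, -0.01, 0, 0.08, 0, -0.1, 0, -1, 0.01, 0, 0.08, 0, -0.1, 0, -1, 0.02, 0, 0.08, 0, -0.1, 0, -1, 0.03, 0, 0.07, 0, -0.1, 0, -1, 0.04, 0, 0.07, 0, -0.1, 0, -1, 0.05, 0, 0.06, 0, -0.1, 0, -1, 0.06, 0, 0.05, 0, -0.1, 0, -1 ]
[ 0.07, 0, 0.04, 0, -0.1, 0, -1, 0.07, 0, 0.03, 0, -0.11, 0, -1, 0.08, 0, 0.02, 0, -0.1, 0, -1, 0.08, 0, 0, 0, -0.11, 0, -1, 0.08, 0, -0.01, 0, -0.1, 0, -1, 0.08, -0.01, -0.02, 0, -0.11, 0, -1, 0.07, 0, -0.04, 0, -0.1, 0, -1 ]
```

arm_command --deltas '[0.14,-0.03,-0.12,0,0,0,-1,0,0,0,0,0,0,-1,0,-0.42,0,0,0,0,-1,0,-0.42,0,0,0,0,-1,0,-0.42,0,0,0,0,-1,-0.02,0,0.08,0,-0.1,0,-1,-0.01,0,0.08,0,-0.1,0,-1,0.01,0,0.08,0,-0.1,0,-1,0.02,0,0.08,0,-0.1,0,-1,0.03,0,0.07,0,-0.1,0,-1,0.04,0,0.07,0,-0.1,0,-1,0.05,0,0.06,0,-0.1,0,-1]'

```text
time_s: 9.7
eef_pos: [507.1, 42.0, 172.2]
ee_rot: [-1.345, 0.96, -0.953]
wrist_force: [-0.4, 0.3, -0.3]
grip_width: -0.1
```

```bash
python3 - <<'E'
from h import *
st()
rows([pose(-88,20,34,92,168)],dmax=35,amax=9.5)
E
```

```text
t 9.7 p [507.1  42.  172.2] az 19.3 down [-0.     0.007 -1.   ] F [-0.4  0.3 -0.3] w -0.1 q [0.01 0.23 1.66 0.01 1.25 1.24]
8
[ 0.06, 0.01, 0.05, 0, -0.1, 0, -1, 0.07, 0.01, 0.04, 0, -0.1, 0, -1, 0.08, 0.01, 0.03, 0, -0.1, 0, -1, 0.08, 0.01, 0.02, 0, -0.1, 0, -1, 0.08, 0.01, 0, 0, -0.1, 0, -1, 0.08, 0.01, -0.01, 0, -0.1, 0, -1, 0.08, 0, -0.02, 0, -0.1, 0, -1, 0.08, 0.01, -0.04, 0, -0.11, 0, -1 ]
```

arm_command --deltas '[0.06,0.01,0.05,0,-0.1,0,-1,0.07,0,0.04,0,-0.1,0,-1,0.08,0,0.03,0,-0.1,0,-1,0.08,0,0.02,0,-0.1,0,-1,0.08,0,0,0,-0.1,0,-1,0.08,0,-0.01,0,-0.1,0,-1,0.08,0,-0.02,0,-0.1,0,-1,0.08,0,-0.04,0,-0.11,0,-1,0,0,0,0,0,0,-1]'

```text
time_s: 10.82
eef_pos: [542.0, 20.9, 172.5]
ee_rot: [-1.562, -0.068, 0.063]
wrist_force: [0.1, 0.3, 0.4]
grip_width: -0.3
```

```bash
python3 - <<'E'
from h import *
st()
rows([pose(-88,20,32,92,168),pose(-88,20,32,92,90),pose(-88,20,22,92,90)],dmax=25,amax=9.5)
E
python3 snap.py b9
```

```text
t 10.825 p [542.   20.9 172.5] az 94.8 down [ 0.003  0.008 -1.   ] F [0.1 0.3 0.4] w -0.3 q [-0.03  0.3   1.57  0.01  1.27 -0.12]
6
[ -0.06, 0.07, 0.01, 0, 0.03, 0, -1, 0, 0.33, 0, 0, 0, 0, -1, 0, 0.32, 0, 0, 0, 0, -1, 0, 0.33, -0.01, 0, 0, 0, -1, 0, 0.32, 0, 0, 0, 0, -1, -0.17, 0, 0, 0, 0, 0, -1 ]
```

View pics/b9.png

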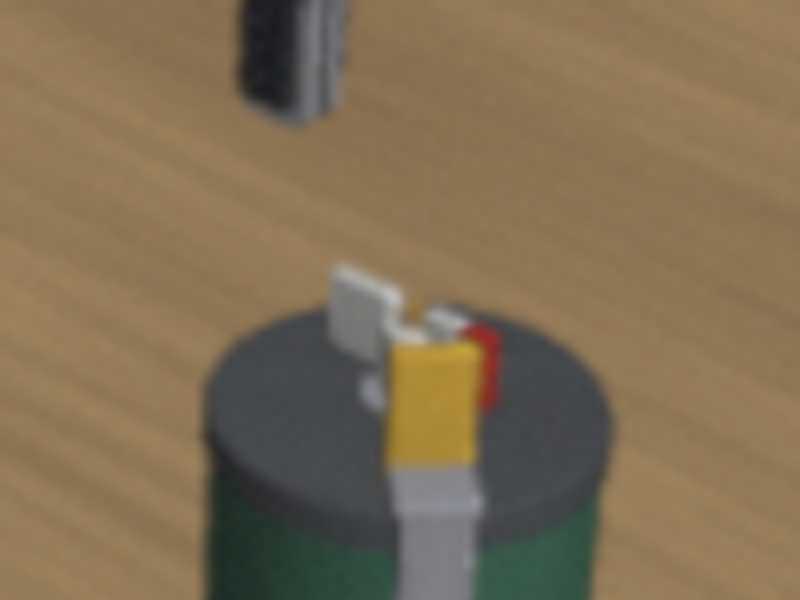

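Fingertips are at (290,120), clear above; white wing at (345,300) and red at (485,365) were not disturbed. Next I go down on the white wing's counter-clockwise side.

arm_command --deltas '[-0.06,0.07,0.01,0,0.03,0,-1,0,0.33,0,0,0,0,-1,0,0.32,0,0,0,0,-1,0,0.33,0,0,0,0,-1,0,0.28,0,0,0,0,-1,-0.08,0,0,0,0,0,-1,0,0,0,0,0,0,-1]'

```text
time_s: 11.75
eef_pos: [532.9, 22.7, 91.7]
ee_rot: [-1.563, -0.011, 0.002]
wrist_force: [0.1, 0.3, 0.5]
grip_width: -0.0
```

```bash
python3 - <<'E'
from h import *
st()
rows([pose(-88,20,19,92,90)]+arc(-88,-123,7,92,57,180,20,20,h=12.5),dmax=25,amax=9.5)
E
python3 snap.py b10
```

```text
t 11.75 p [532.9  22.7  91.7] az 90.5 down [ 0.005  0.008 -1.   ] F [0.1 0.3 0.5] w -0.0 q [-0.03  0.37  1.68  0.01  1.08 -0.04]
8
[ -0.12, 0.03, -0.03, 0, -0.02, 0, -1, -0.09, 0, -0.02, 0, 0.06, 0, -1, -0.03, 0, -0.02, -0.01, 0.05, 0, -1, -0.03, 0, -0.03, 0, 0.06, 0, -1, -0.03, 0, -0.02, 0, 0.06, 0, -1, -0.03, 0, -0.02, 0, 0.05, 0, -1, -0.03, 0, -0.02, 0, 0.06, 0, -1, -0.03, 0, -0.02, 0, 0.05, 0, -1 ]
```

View pics/b10.png

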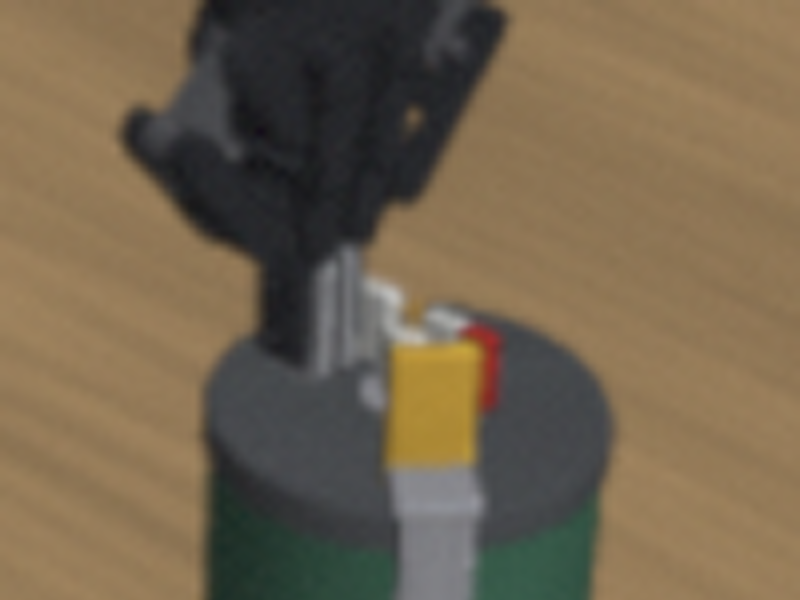

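arm_command --deltas '[-0.12,0.03,-0.03,0,0,0,-1,-0.07,0,-0.02,0,0.05,0,-1,-0.03,0,-0.02,0,0.05,0,-1,-0.03,0,-0.03,0,0.06,0,-1,0,0,0,0,0,0,-1]'

```text
time_s: 12.42
eef_pos: [518.2, 16.3, 92.0]
ee_rot: [-1.553, 0.187, -0.206]
wrist_force: [1.4, -0.4, -1.5]
grip_width: 0.1
```

```bash
python3 - <<'E'
from h import *
st()
E
python3 snap.py b11
```

```text
t 12.425 p [518.2  16.3  92. ] az 75.6 down [ 0.013  0.007 -1.   ] F [ 1.4 -0.4 -1.5] w 0.1 q [-0.04  0.33  1.73  0.01  1.06  0.2 ]
```

View pics/b11.png

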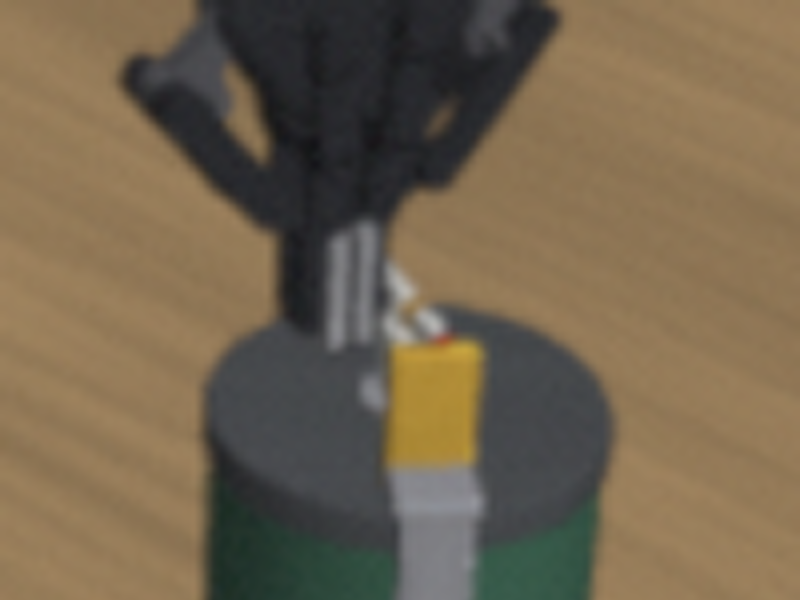

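```bash
python3 - <<'E'
from h import *
rows(arc(-110,-131,5,74,54,180,19,20,h=14,z=92),dmax=25,amax=9.5)
E
```

```text
5
[ -0.06, 0, -0.03, -0.01, 0.06, 0.01, -1, -0.02, 0, -0.03, 0, 0.05, 0, -1, -0.03, 0, -0.02, 0, 0.04, 0, -1, -0.03, 0, -0.02, 0, 0.05, 0, -1, -0.02, 0, -0.02, 0, 0.04, 0, -1 ]
```

arm_command --deltas '[-0.04,0,-0.03,0,0.05,0,-1,-0.03,0,-0.02,0,0.05,0,-1,-0.03,0,-0.01,0,0.04,0,-1,0,0,0,0,0,0,-1]'

```text
time_s: 12.98
eef_pos: [511.9, 14.5, 92.6]
ee_rot: [-1.529, 0.355, -0.376]
wrist_force: [1.8, -1.1, -0.7]
grip_width: 0.3
```

```bash
python3 - <<'E'
from h import *
st()
E
python3 snap.py b12
```

```text
t 12.975 p [511.9  14.5  92.6] az 63.3 down [ 0.015  0.007 -1.   ] F [ 1.8 -1.1 -0.7] w 0.3 q [-0.05  0.32  1.75  0.01  1.06  0.41]
```

View pics/b12.png

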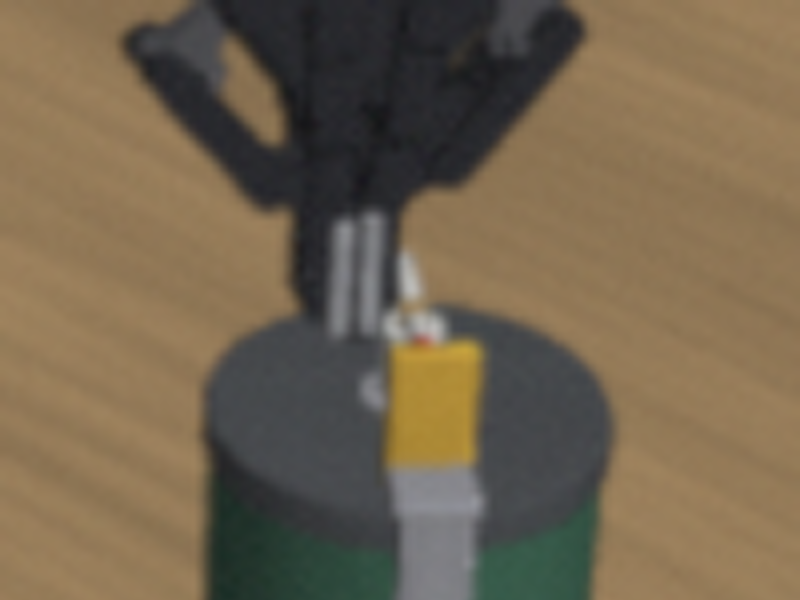

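arm_command --deltas '[-0.03,0,-0.01,0,0.03,0,-1,-0.03,0,-0.01,0,0.03,0,-1,0,0,0,0,0,0,-1]'

```text
time_s: 13.4
eef_pos: [510.9, 13.8, 93.0]
ee_rot: [-1.516, 0.42, -0.451]
wrist_force: [2.7, -2.8, -3.2]
grip_width: -0.0
```

```bash
python3 - <<'E'
from h import *
st()
E
python3 snap.py b13
```

```text
t 13.4 p [510.9  13.8  93. ] az 58.1 down [ 0.022  0.005 -1.   ] F [ 2.7 -2.8 -3.2] w -0.0 q [-0.05  0.31  1.76  0.01  1.05  0.5 ]
```

View pics/b13.png

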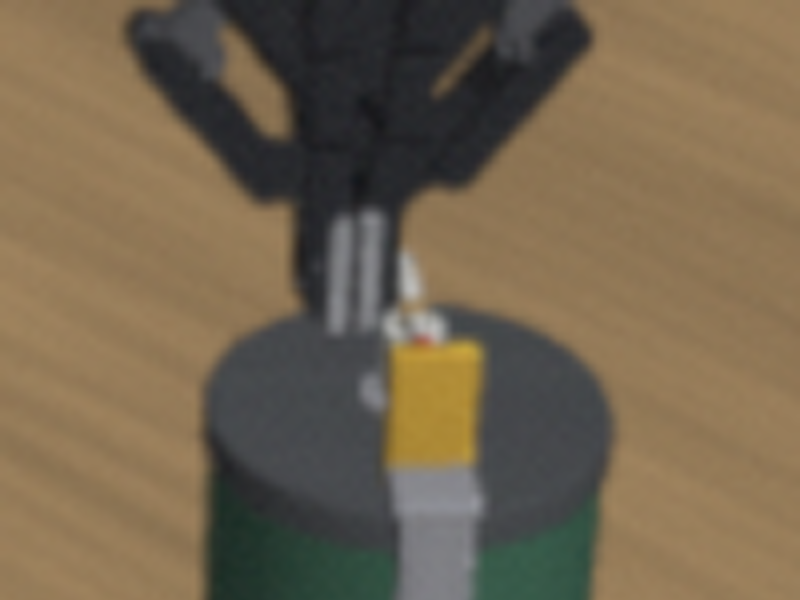

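arm_command --deltas '[-0.06,0,0,0,0,0,-1,-0.06,0,0,0,0,0,-1]'

```text
time_s: 13.7
eef_pos: [510.0, 14.7, 93.7]
ee_rot: [-1.518, 0.405, -0.458]
wrist_force: [32.9, -18.0, -22.4]
grip_width: 0.2
```

```bash
python3 - <<'E'
from h import *
st()
E
python3 snap.py b14
```

```text
t 13.7 p [510.   14.7  93.7] az 58.4 down [ 0.035 -0.    -0.999] F [ 32.9 -18.  -22.4] w 0.2 q [-0.04  0.3   1.77  0.    1.03  0.51]
```

View pics/b14.png

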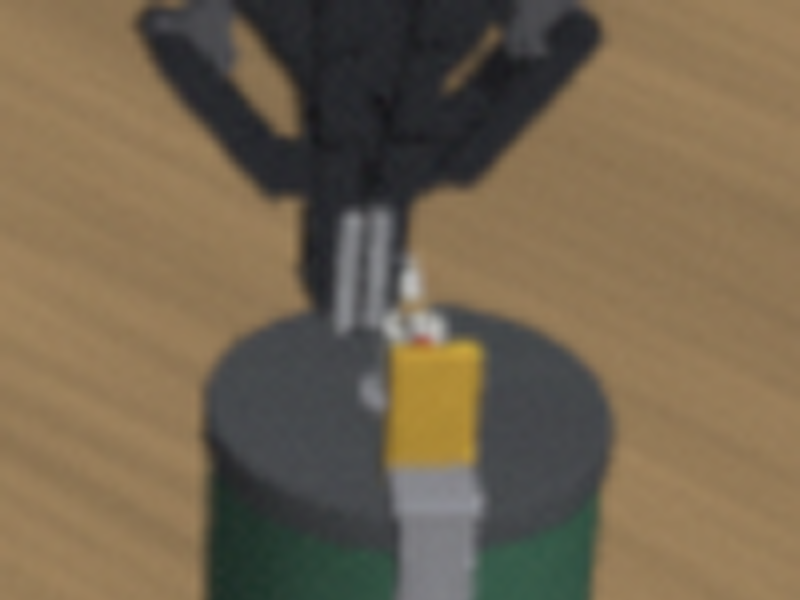

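Force rose to about 40 N and the wing did not move, so it's at a stop. I'll back off, lift and look.

arm_command --deltas '[0.1,0,0,0,0,0,-1,0.15,0,0,0,0,0,-1,0,0,0,0,0,0,-1,0,-0.4,0,0,0,0,-1,0,-0.4,0,0,0,0,-1,0,-0.4,0,0,0,0,-1,0,-0.5,0,0,0,0,-1,0,-0.3,0,0,0,0,-1]'

```text
time_s: 14.75
eef_pos: [517.2, 7.3, 215.9]
ee_rot: [-1.52, 0.402, -0.446]
wrist_force: [-0.8, 0.6, -0.4]
grip_width: -0.0
```

```bash
python3 - <<'E'
from h import *
st()
rows([(300,-380,215,40)],dmax=45)
E
python3 snap.py b15
```

```text
t 14.75 p [517.2   7.3 215.9] az 59.0 down [ 0.029  0.001 -1.   ] F [-0.8  0.6 -0.4] w -0.0 q [-0.06  0.19  1.61  0.    1.32  0.48]
10
[ 0.02, -0.01, -0.74, 0, 0.02, 0, -1, 0.05, -0.01, -0.74, 0, 0.02, 0, -1, 0.07, -0.01, -0.74, 0, 0.02, 0, -1, 0.09, -0.01, -0.73, 0, 0.02, 0, -1, 0.12, -0.01, -0.73, 0, 0.02, 0, -1, 0.14, -0.01, -0.73, 0, 0.02, 0, -1, 0.16, -0.01, -0.72, 0, 0.02, 0, -1, 0.18, -0.01, -0.72, 0, 0.02, 0, -1, 0.21, -0.01, -0.71, -0.01, 0.03, 0.01, -1, 0.23, 0, -0.7, 0, 0.02, 0, -1 ]
```

View pics/b15.png

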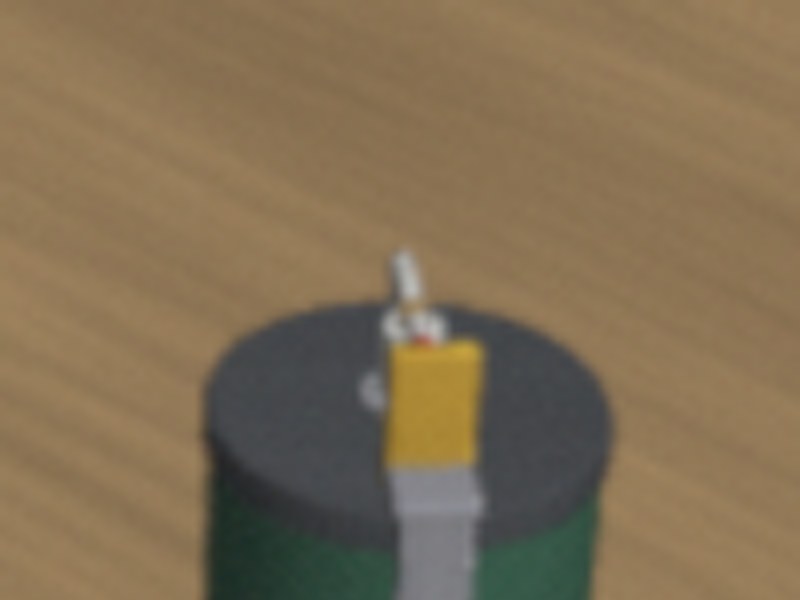

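arm_command --deltas '[0.02,-0.01,-0.74,0,0.02,0,-1,0.05,-0.01,-0.74,0,0.02,0,-1,0.07,-0.01,-0.74,0,0.02,0,-1,0.09,-0.01,-0.73,0,0.02,0,-1,0.12,-0.01,-0.73,0,0.02,0,-1,0.14,-0.01,-0.73,0,0.02,0,-1,0.16,-0.01,-0.72,0,0.02,0,-1,0.18,-0.01,-0.72,0,0.02,0,-1,0,0,0,0,0,0,-1]'

```text
time_s: 15.92
eef_pos: [336.4, -309.0, 212.4]
ee_rot: [-1.465, 0.6, -0.638]
wrist_force: [-0.0, -0.1, -0.3]
grip_width: -0.1
```

```bash
python3 - <<'E'
from h import *
st()
from bench import bot
import cv2
f=bot.grab_frame('top');cv2.imwrite('pics/top1.png',f['img'][:,:,::-1])
cv2.imwrite('pics/top1c.png',cv2.resize(f['img'][225:305,270:350],None,fx=7,fy=7,interpolation=cv2.INTER_CUBIC)[:,:,::-1])
E
```

```text
t 15.925 p [ 336.4 -309.   212.4] az 44.5 down [ 0.028  0.005 -1.   ] F [-0.  -0.1 -0.3] w -0.1 q [-0.84  0.06  1.76  0.02  1.31 -0.05]
```

View pics/top1c.png

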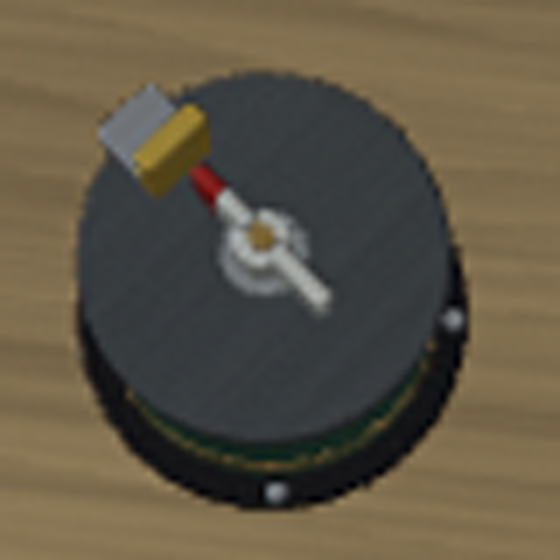

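View pics/top1.png

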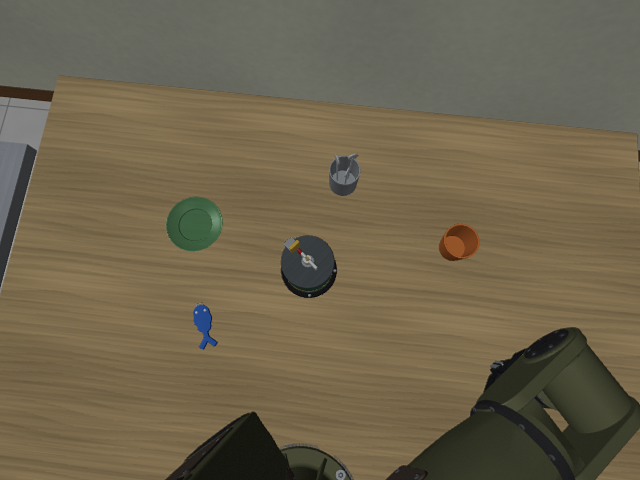

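```bash
python3 - <<'E'
from h import *
T=lambda x,y,z:back('top',270+(x+.5)/7-.5,225+(y+.5)/7-.5,z)
r=T(196,168,147);w=T(325,294,147);st=T(262,236,145)
for a,b in((w,r),(st,r),(w,st)):
  print(np.degrees(np.arctan2(*(b-a)[1::-1])),np.linalg.norm(b-a))
# latch: top-face long edge direction (133,163)->(190,103), and centre
a=T(133,163,155);b=T(190,105,155);print('latch normal',np.degrees(np.arctan2(*(b-a)[1::-1]))+90,np.linalg.norm(b-a))
a=T(156,197,135);b=T(211,150,135)
for q in((172,138),(168,142),(174,136)):
  l=T(*q,155);print('latch az',np.degrees(np.arctan2(*(l-st)[1::-1])))
E
cd pics; python3 - <<'E'
import cv2
im=cv2.imread('top1.png')[238:274,282:322];cv2.imwrite('z.png',cv2.resize(im,None,fx=16,fy=16,interpolation=cv2.INTER_CUBIC))
E
```

```text
51.65165990057207 53.091293036822634
50.59922500417578 27.790451729498727
52.800951982442186 25.46135614063949
latch normal 52.906092813060745 23.755397892859065
latch az 50.20197257646706
latch az 52.72463046297599
latch az 48.942640259365476
```

View pics/z.png

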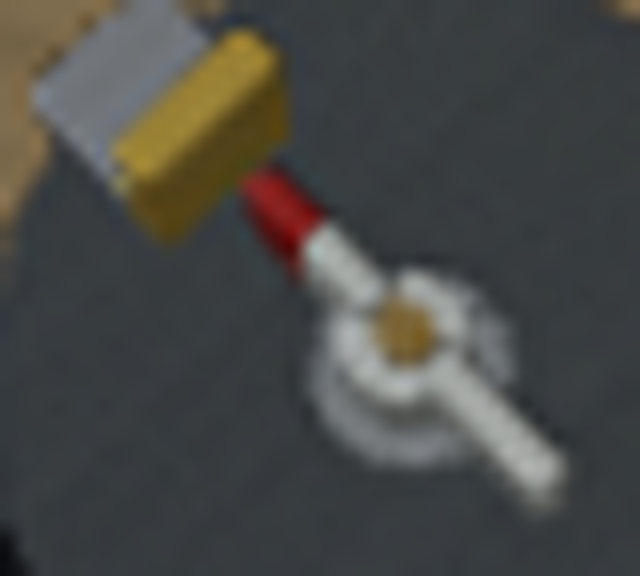

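```bash
python3 - <<'E'
from bench import bot
s=bot.sense();print(s['qvel'].round(4),s['wrist_force'].round(1));print(bot.close_job())
E
```

```text
[ 0.0444 -0.0092  0.0042  0.0027  0.004   0.0157] [-0.2 -0.  -0.5]
the job is handed in; nothing more can be done
None
```

The wing nut looks fully tight and the job is handed in at about 16 s of the 67 s. The hand-in gave no verdict.

**What I did:** I kept the gripper shut and pushed the red wing clockwise about 180°. I then lifted over the latch and pushed the white wing the last 45° or so, to the stop. The nut and its wings were never between the fingers.

**Last checks:**
- **Tightness:** at the end the wrist force rose to about 43 N (37 N of it sideways) while the wing stayed still, so it was against the stop. The top view then put the red wing at about 51.6° and the latch at 49–53°, depending on the feature used. They agree within about 3°, inside the 8.6° allowed.
- **Other objects:** by eye, the cup, saucer, spoon holder and fish opener look unmoved between the first and last top pictures. I did not measure them.
- **Arm:** it ended about 390 mm from the canister, shut and touching nothing, with about zero wrist force. The base joint was still moving slightly (0.04 rad/s) at hand-in.

**What disagreed:**
- **Fingertip height:** the fingertips were really 35–40 mm above the reported TCP. Both cameras showed this, and going below lid height without contact confirmed it. I set heights from the pictures after that.
- **Scene-camera angle:** the last scene-camera picture read the wing about 8° short of the stop. I trusted the top view instead, because it shows both wings and the latch directly.

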